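Make up the day and night crew kits

TASK

Make up the two stocktaking crews' kits from the stock on the counter: the night crew's orange tray gets the red marker, the black charger and the torch, the day crew's blue tray gets the blue marker and the white charger (no torch by day, so its round well stays empty). Put each thing right down in the cut-out made for it, lying the way the cut-out runs and the torch standing upright on its head as it stands now, and leave the tally counter and the roll of black tape where they are.

Things in the scene. Friction and masses are not known exactly. Their poses are not given: they have to be found in the camera images.
- orange_tray: Fixed orange tray, 132 (x) x 188 (y) x 18 mm, grey foam insert. Origin under its centre, z up, white label on its -x edge. Cut-outs show the orange floor (z=4 mm; foam top z=13). Marker groove: centre x 19, y 0, 33 x 152 mm, finger notch 80 x 52 centred on it, same depth. Charger pocket: centre x -36.5, y -58, 46 x 58 mm. Torch well: centre x -34, y 56, 45 mm round.
- blue_tray: Fixed blue tray, 132 (x) x 188 (y) x 18 mm, grey foam insert. Origin under its centre, z up, white label on its -x edge. Cut-outs show the blue floor (z=4 mm; foam top z=13). Marker groove: centre x 19, y 0, 33 x 152 mm, finger notch 80 x 52 centred on it, same depth. Charger pocket: centre x -36.5, y -58, 46 x 58 mm. Torch well: centre x -34, y 56, 45 mm round.
- red_marker_center (a point): Red marker pen with a white middle, lying on its side; 136 mm long, barrel 17 mm thick, 19 mm high over the clip, 18 g. The point is its centre, 9 mm above what it lies on; its y axis runs along the pen, x across it while the pen lies as at the start. Either end may point either way.
- blue_marker_center (a point): Blue marker pen with a white middle, lying on its side; 136 mm long, barrel 17 mm thick, 19 mm high over the clip, 18 g. The point is its centre, 9 mm above what it lies on; its y axis runs along the pen, x across it while the pen lies as at the start. Either end may point either way.
- black_charger_center (a point): Black plug-in charger block lying flat, 43 mm (x) by 30 mm (y) by 24 mm high, 45 g; grip across the 30 mm. The point is its centre, 12 mm above what it lies on; z up, x along its length.
- white_charger_center (a point): White plug-in charger block lying flat, 43 mm (x) by 30 mm (y) by 24 mm high, 45 g; grip across the 30 mm. The point is its centre, 12 mm above what it lies on; z up, x along its length.
- torch_center (a point): Black pocket torch standing upright on its 29 mm wide head, 76 mm tall, barrel 25 mm thick, 90 g. The point is its centre, 38 mm above what it stands on; z up along the torch.
- tally_counter_center (a point): White round hand tally counter among the stock, 45 mm across (54 mm over its side knob), 32 mm high; not wanted, leave it standing where it is. The point is the centre of its round body, 13.5 mm up.
- tape_roll_center (a point): Roll of black tape lying flat among the stock, 58 mm across, 19 mm high; not wanted, leave it where it is. The point is its centre.
Not all that is in view belongs to the job. Leave any pink or yellow look-alike of the part that bears torch_center alone.

How it is judged (in metres and radians):
At the end, for the whole second after the job is handed in: Each thing rests on the floor of its own cut-out in its own tray, centre within 12 mm along each tray axis; markers within 0.2 rad, chargers 0.4 rad of the cut-out's direction; torch upright within 0.1 rad; tally counter and tape roll within 30 mm of their start; all released, at rest (x of red_marker_center in the frame of orange_tray between 0.007 and 0.031 m and y of red_marker_center in the frame of orange_tray between -0.012 and 0.012 m and z of red_marker_center in the frame of orange_tray between 0.008 and 0.018 m and angle between the y axis of red_marker_center and the y axis of orange_tray, either way round below 0.2 rad and linear speed of each of red_marker, black_charger, torch, blue_marker, white_charger below 0.03 m/s and x of black_charger_center in the frame of orange_tray between -0.0485 and -0.0245 m and y of black_charger_center in the frame of orange_tray between -0.07 and -0.046 m and z of black_charger_center in the frame of orange_tray between 0.012 and 0.02 m and angle between the x axis of black_charger_center and the y axis of orange_tray, either way round below 0.4 rad and angle between each of black_charger_center, white_charger_center's own z axis and vertical below 0.15 rad and x of torch_center in the frame of orange_tray between -0.046 and -0.022 m and y of torch_center in the frame of orange_tray between 0.044 and 0.068 m and z of torch_center in the frame of orange_tray between 0.038 and 0.046 m and angle between torch_center's own z axis and vertical below 0.1 rad and x of blue_marker_center in the frame of blue_tray between 0.007 and 0.031 m and y of blue_marker_center in the frame of blue_tray between -0.012 and 0.012 m and z of blue_marker_center in the frame of blue_tray between 0.008 and 0.018 m and angle between the y axis of blue_marker_center and the y axis of blue_tray, either way round below 0.2 rad and x of white_charger_center in the frame of blue_tray between -0.0485 and -0.0245 m and y of white_charger_center in the frame of blue_tray between -0.07 and -0.046 m and z of white_charger_center in the frame of blue_tray between 0.012 and 0.02 m and angle between the x axis of white_charger_center and the y axis of blue_tray, either way round below 0.4 rad and distance of each of tally_counter_center, tape_roll_center from where it was at the start of the episode below 0.03 m); the robot touches nothing.
It also fails if it takes over 120 s, if anything falls off the work surface, if the arm or the gripper's body presses on something with over 40 N, if the wrist force passes 120 N, or if a joint passes its speed limit or range.

ROBOT

A 6-joint arm with a two-finger parallel gripper is mounted at the origin on a cart in front of the work surface, level with it; the furniture and walls round the work are solid. World frame = base frame: x ahead of the robot, y to its left, z up, the work surface at z = 0. Lengths are in mm, angles in degrees, forces in N, time in s.
With the tool pointing down it reaches from about 350 to 850 mm from the base axis. Payload 8.1 kg.
Tool frame: the origin (TCP) lies between the finger pads; the fingertips stand 25 mm ahead of it and the grasp point (between the pads) lies 6 mm ahead of it (r.tcp_to_tips is the distance from the TCP to the fingertips, in mm); z points along the fingers, y is the line along which they close (so a half turn about z gives the same grasp; the last joint's range is limited). The gripper opens to 85 mm and grips with 20 to 120 N. Pads are 22 mm wide; open, the fingers measure 114 mm over their backs; the gripper's body (76 mm by 85 mm) begins 54 mm behind the grasp point. The pads swing forward as they close: fully open they stand 13 mm farther back than shut.
Start: joints at [67.987, 7.471, 85.268, -0, 87.261, -4.893], TCP at [176.602, 573.426, 256.292] pointing down, gripper open.
Joint ranges: [-169.43, 169.43], [-51.17, 129.36], [1.28, 143.12], [-76.62, 256.62], [0, 156.53], [-152.29, 152.29]. Speed limits (degrees/s): [136.94, 136.94, 159.86, 180, 180, 180].

INTERFACE

Orientations are given as [roll, pitch, yaw] about the fixed x, y, z axes, in that order (R = Rz(yaw) Ry(pitch) Rx(roll)).
In Python, from bench import r gives the robot as it stands.
- The arm moves only by the tool apply_moves, never from a script. Its arguments are lists of equal length, an entry for each row: "angular": the turn, a rotation vector about the world's x, y, z in units of 8 degrees (1.0 is 8 degrees), a list of three; "travel": the shift along the world's x, y, z in units of 40 mm (1.0 is 40 mm), a list of three; "jaw": the opening, from 0 (shut) to 1 (fully open). A call has 1 to 20 rows; each row shifts and turns the commanded pose from where the row before left it; what a row does not reach is not made up. A row lasts 1/8 s, in which the tool goes at most 62.5 mm and 10.7 degrees, less where a joint would pass 70% of its speed; a pose out of reach is approached as far as the arm can. A call is refused whole if a number of a shift passes 1 or a number of a turn 1, either way. A call with a gripper value outside its range is refused whole. The fingers move at their own pace and stop on an object; "force" is the grip in N (left out, the last holds). Time passes only in rows, so rows that do not move let the fingers close. It gives the time, the measured TCP pose, the force, the opening and the grip force at its end, in the units of the state.
- r.sense(): the state, without advancing time (a new reading comes with each control period).
- r.snapshot(name): name is "side" or "top"; returns a dict with "color" (420x560x3 uint8, red, green, blue), "fx", "fy", "cx", "cy" (pixels), "R" (3x3) and "t" (3): a world point X has camera coordinates R X + t. Camera axes: x right, y down, z forward; pixel columns grow to the right and rows downward; lengths in mm; the calibration is good to about 2 mm. A picture is of the moment at which its call begins. There is no depth.
- r.hand_in(): hands the job in; it is judged then, once.
The state is a dict: "time": time; "joint_pos": joint angles; "qd": joint speeds; "joint_efforts": joint torques, N m; "tool_pos": TCP position; "tcp_rot": TCP orientation; "ft_force": force on the tool from outside, world axes, zero at the start; "wrist_torque": the same for the moment, N m; "finger_gap": finger opening in mm; "grip_force": force on a finger pad.
Only numpy, scipy, OpenCV 4.12 (cv2) and the standard library are available. Lean on these libraries where they do the work, as an engineer would, in place of code of your own. Each camera call takes 0.05 s, during which the arm holds its last target. There are 200 camera calls.

## Working session

There is one attempt and no reset: what is moved stays moved. The work goes in short steps, Python scripts to look and compute and a tool call to move; the robot and the scene stay as the last step left them, time stands still between calls to the robot, and variables do not carry over. Pictures are saved under pics/ and viewed, at most 14 in all, crops included, and the job is handed in when it is done.

Besides the shell and the picture viewer there is one more tool, called after "Call:" as a command line: name --argument value ..., lists and objects as JSON in quotes. apply_moves: Moves the arm, as the interface text tells. Its arguments: {"type":"object","properties":{"angular":{"type":"array"},"travel":{"type":"array"},"jaw":{"type":"array"},"force":{"type":"number"}},"required":["angular","travel","jaw"]}

```bash
mkdir -p pics; ls; python3 - <<'E'
from bench import r
import cv2,pickle,numpy as np
for n in("top","side"):
    s=r.snapshot(n);pickle.dump(s,open(n+'0.pkl','wb'))
    cv2.imwrite(f'pics/{n}0.png',cv2.resize(s['color'][:,:,::-1],(800,600),interpolation=cv2.INTER_CUBIC))
    print(n,s['fx'],s['cx'],s['cy'],np.round(s['R'],3).tolist(),np.round(s['t'],1), np.round(-s['R'].T@s['t']))
print(r.sense())
E
```

```text
pics
top 517.3309538515151 281.81712871306286 213.41455675078944 [[0.02, -1.0, 0.006], [-0.988, -0.02, -0.154], [0.155, -0.002, -0.988]] [ 150.7  576.9 1246.6] [ 374.  165. 1320.]
side 384.85136180298565 277.76795693484837 205.87027928374775 [[0.993, -0.115, -0.013], [-0.088, -0.673, -0.734], [0.076, 0.73, -0.679]] [-530.   200.9  762.4] [ 486. -483.  658.]
{'time': 0.1, 'joint_pos': array([ 6.79860076e+01,  7.51142707e+00,  8.53235350e+01,  1.19549655e-03,
        8.72616906e+01, -4.89145820e+00]), 'qd': array([ 0.03894073, -0.08193142, -0.19211481, -0.02105424, -0.02690854,
        0.07305551]), 'joint_efforts': array([ 9.80602454e-04, -5.70954037e+01, -5.01940942e+01, -2.30907544e-04,
        8.17784574e-03, -2.24576326e-06]), 'tool_pos': array([176.4339379 , 572.99551368, 255.33781473]), 'tcp_rot': array([-1.79903801e+02, -9.43109992e-03,  1.62877400e+02]), 'ft_force': array([-0.77602702,  0.30281091, -0.19254715]), 'wrist_torque': array([-0.01830943, -0.00603437, -0.02027241]), 'grip_force': 0.0, 'finger_gap': 85.36736164483963}
```

View pics/top0.png

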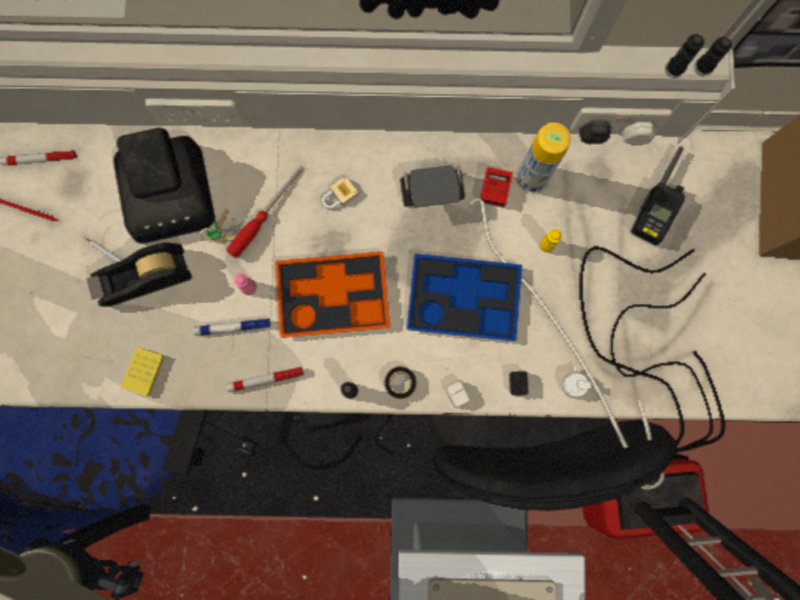

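View pics/side0.png

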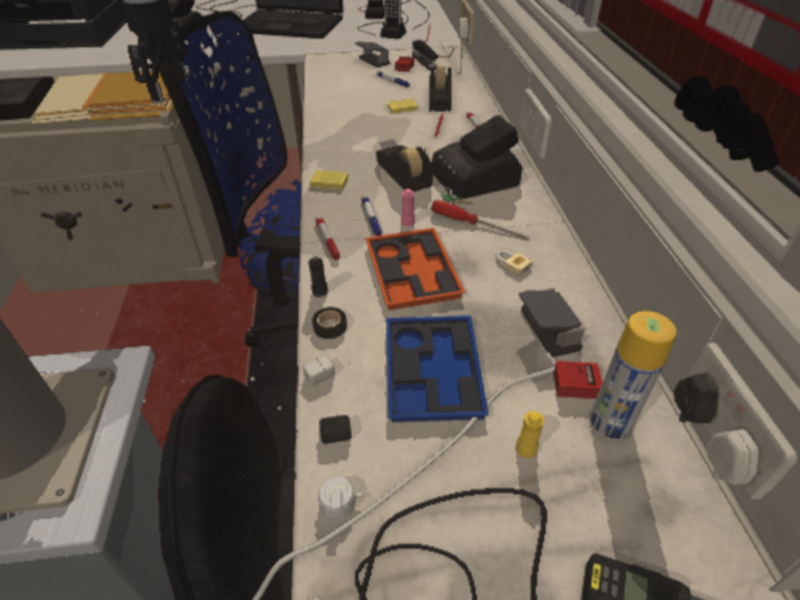

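The two pictures show the trays near (333,294) and (465,297) in the top view, both with yaw near 0. Along the counter's front edge from left to right are the red marker (265,379), torch (349,390), tape (401,382), white charger (457,393), black charger (519,382) and tally counter (577,384). The blue marker is at (232,327).

```bash
cat > h.py <<'E'
import numpy as np,cv2,pickle
def ray(s,u,v,z):
    d=s['R'].T@np.array([(u-s['cx'])/s['fx'],(v-s['cy'])/s['fy'],1]);c=-s['R'].T@s['t']
    return c+d*(z-c[2])/d[2]
def proj(s,X):
    p=s['R']@np.array(X,float)+s['t'];return s['fx']*p[0]/p[2]+s['cx'],s['fy']*p[1]/p[2]+s['cy']
def rect(s,m,z):
    "min-area rect of the mask's points cast onto height z: centre, sizes, direction of long side (deg)"
    v,u=np.nonzero(m);P=np.array([ray(s,a,b,z)[:2] for a,b in zip(u,v)],np.float32)
    (c,(w,h),a)=cv2.minAreaRect(P)
    if w<h:w,h,a=h,w,a+90
    return np.round(c,1),round(w,1),round(h,1),round((a+90)%180-90,1),np.round(P.mean(0),1),len(P)
def big(m,win=None):
    m=m.astype(np.uint8)
    if win: k=np.zeros_like(m);k[win[1]:win[3],win[0]:win[2]]=1;m=m*k
    n,l,st,_=cv2.connectedComponentsWithStats(m)
    return l==1+np.argmax(st[1:,4])
E
python3 - <<'E'
from h import *
s=pickle.load(open('top0.pkl','rb'))
im=s['color'];hsv=cv2.cvtColor(im,cv2.COLOR_RGB2HSV);H,S,V=[hsv[:,:,i].astype(int) for i in range(3)]
red=((H<8)|(H>170))&(S>120)&(V>60)
org=(H>=5)&(H<20)&(S>150)&(V>90)
blu=(H>100)&(H<125)&(S>110)&(V>50)
print('org',rect(s,big(org,(180,160,285,250)),18))
print('blu',rect(s,big(blu,(275,160,380,250)),18))
R=red.copy();R[:, :150]=0;R[:,220:]=0;R[:250]=0;R[290:]=0;print('red',rect(s,R,9))
B=blu.copy();B[:, :125]=0;B[:,191:]=0;B[:215]=0;B[245:]=0;print('bluem',rect(s,B,9))
blk=(V<70)
for n,w,z in(('torch',(232,262,256,282),76),('tape',(265,252,297,285),19),('bch',(350,252,376,282),24)):print(n,rect(s,big(blk,w),z))
wht=(V>205)&(S<30)
for n,w,z in(('wch',(308,262,332,288),24),('tally',(388,255,424,282),32)):print(n,rect(s,big(wht,w),z))
c=im[170:292,130:430]
cv2.imwrite('pics/topc.png',cv2.resize(c[:,:,::-1],(800,325),interpolation=cv2.INTER_CUBIC))
E
```

```text
org (array([595.9, 289.9]), 195.7, 139.4, -83.6, array([583.7, 265.9], dtype=float32), 1173)
blu (array([595.5,  52.3]), 193.2, 138.4, 85.1, array([596.1,  41.2], dtype=float32), 2260)
red (array([443.5, 398.1]), 123.4, 15.5, -75.7, array([446.6, 385.7], dtype=float32), 164)
bluem (array([534.9, 460.9]), 120.1, 13.1, -82.2, array([536.9, 446.3], dtype=float32), 121)
torch (array([422.9, 249.9]), 23.9, 23.9, -88.3, array([423.6, 249.1], dtype=float32), 86)
tape (array([440.7, 164.1]), 52.4, 50.1, 1.1, array([440.2, 162.9], dtype=float32), 156)
bch (array([443.3, -42.8]), 39.9, 28.5, 4.4, array([443.6, -42.8], dtype=float32), 178)Traceback (most recent call last):
  File "<stdin>", line 14, in <module>
  File "h.py", line 17, in big
    return l==1+np.argmax(st[1:,4])
                ~~~~~~~~~^^^^^^^^^^
    return _wrapfunc(a, 'argmax', axis=axis, out=out, **kwds)
    return bound(*args, **kwds)
ValueError: attempt to get argmax of an empty sequence
```

```bash
python3 - <<'E'
from h import *
s=pickle.load(open('top0.pkl','rb'))
im=s['color']
a=cv2.resize(im[170:292,130:280][:,:,::-1],(720,586),interpolation=cv2.INTER_CUBIC)
cv2.imwrite('pics/ta.png',a)
a=cv2.resize(im[170:292,280:430][:,:,::-1],(720,586),interpolation=cv2.INTER_CUBIC)
cv2.imwrite('pics/tb.png',a)
hsv=cv2.cvtColor(im,cv2.COLOR_RGB2HSV)
for u,v in((318,273),(322,278),(323,270),(310,262),(320,290),(403,268),(400,270),(408,268),(403,260),(403,285)):print(u,v,hsv[v,u])
E
```

```text
318 273 [ 22  39 214]
322 278 [ 20  40 217]
323 270 [ 20  39 194]
310 262 [ 19  57 210]
320 290 [17 58 92]
403 268 [ 19  41 201]
400 270 [ 21  33 219]
408 268 [ 20  26 217]
403 260 [ 21  33 154]
403 285 [ 20  55 201]
```

View pics/ta.png

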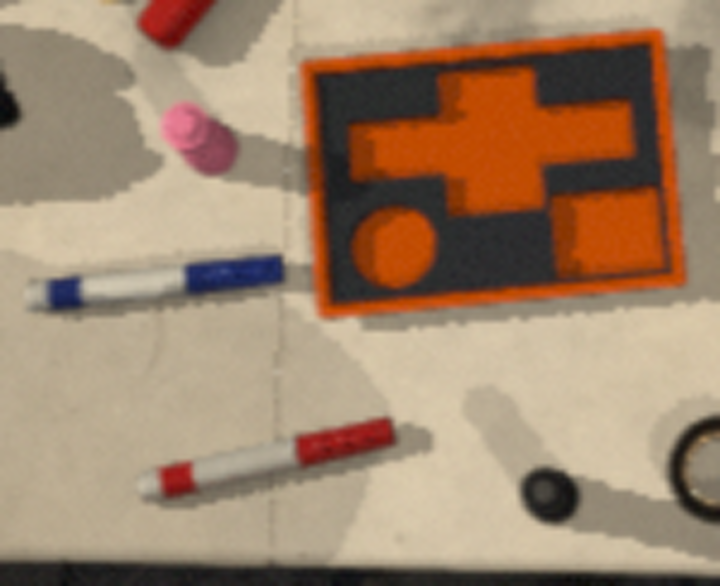

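View pics/tb.png

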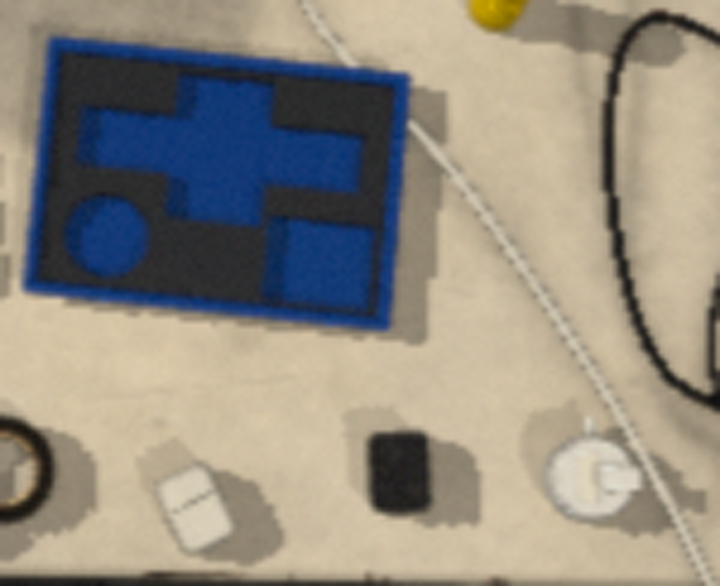

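The crops show both trays, markers, torch and chargers clearly. I'll cast the corner pixels from these crops to their known heights.

```bash
python3 - <<'E'
from h import *
s=pickle.load(open('top0.pkl','rb'));t=pickle.load(open('side0.pkl','rb'))
def pts(L,z,u0):return np.array([ray(s,(u+.5)/4.8-.5+u0,(v+.5)/4.8-.5+170,z)[:2] for u,v in L])
def rep(n,P):
    (c,wh,a)=cv2.minAreaRect(P.astype(np.float32));print(n,'c',np.round(c,1),P.mean(0).round(1),np.round(wh,1),round(a,1))
def sd(X):return np.round(np.array(proj(t,X))*800/560,0)
O=pts([(302,62),(663,29),(686,284),(322,317)],18,130);rep('org',O);print([sd([*p,18]) for p in O])
B=pts([(52,38),(408,73),(388,328),(25,290)],18,280);rep('blu',B);print([sd([*p,18]) for p in B])
for n,L in(('bm',[(25,295),(284,267)]),('rm',[(138,487),(395,432)])):
    P=pts(L,9,130);d=P[0]-P[1];print(n,P.mean(0).round(1),np.hypot(*d).round(1),'dir',np.degrees(np.arctan2(d[1],d[0])).round(1),[sd([*p,9]) for p in P])
W=pts([(157,487),(205,462),(232,528),(190,553)],20,280);rep('wch',W);print(sd([*W.mean(0),24]))
T=pts([(545,490)],76,130)[0];print('torch top',T.round(1),sd([*T,76]),sd([*T,0]))
T=pts([(595,478)],25,280)[0];print('tally',T.round(1))
K=pts([(370,433),(428,433),(430,513),(373,513)],22,280);rep('bch',K);print(sd([*K.mean(0),24]))
# groove & well checks
for n,Q,u0 in(('og',[(349,125),(632,100),(635,155),(350,180)],130),('bg',[(81,106),(361,133),(357,192),(80,163)],280)):rep(n,pts(Q,13,u0))
E
```

```text
org c [596.  289.2] [595.9 288.8] [138.5 194. ] 6.4
[array([434., 226.]), array([465., 290.]), array([387., 304.]), array([366., 237.])]
blu c [595.8  52.4] [595.8  52.2] [192.4 138. ] 85.3
[array([470., 314.]), array([489., 412.]), array([390., 415.]), array([387., 317.])]
bm [535.  467.4] 137.7 dir 97.4 [array([365., 196.]), array([379., 232.])]
rm [441.8 403.4] 137.2 dir 103.3 [array([319., 217.]), array([336., 256.])]
wch c [423.2  61.9] [423.1  62.7] [38.5 28.3] 27.4
[319. 363.]
torch top [425.9 252.1] [316. 257.] [320. 291.]
tally [ 442.3 -144.2]
bch c [443.  -43.2] [443.1 -43.4] [41.5 30.3] 1.2
[334. 422.]
og c [614.1 290.9] [614.1 290.8] [ 30.  153.4] 6.3
bg c [614.2  51.6] [614.5  51.1] [151.   32.2] 85.6
```

```bash
python3 - <<'E'
from bench import r
print([a for a in dir(r) if a[0]!='_'],r.tcp_to_tips)
E
```

```text
['PlanningError', 'hand_in', 'sense', 'snapshot', 'tcp_to_tips'] 25.0
```

Call:
apply_moves --angular '[[0,0,-0.68],[0,0,-0.68],[0,0,-0.68],[0,0,-0.68],[0,0,-0.68],[0,0,-0.68],[0,0,-0.68],[0,0,-0.68],[0,0,-0.68],[0,0,-0.68],[0,0,-0.68],[0,0,-0.68],[0,0,0],[0,0,0]]' --travel '[[0.747,-0.221,-0.2],[0.747,-0.221,-0.2],[0.747,-0.221,-0.2],[0.747,-0.221,-0.2],[0.747,-0.221,-0.2],[0.747,-0.221,-0.2],[0.747,-0.221,-0.2],[0.747,-0.221,-0.2],[0.747,-0.221,-0.2],[0.747,-0.221,-0.2],[0.747,-0.221,-0.2],[0.747,-0.221,-0.2],[0,0,0],[0,0,0]]' --jaw '[0.5,0.5,0.5,0.5,0.5,0.5,0.5,0.5,0.5,0.5,0.5,0.5,0.5,0.5]' --force 30

```text
time: 1.85
tool_pos: [534.6, 467.4, 159.7]
tcp_rot: [-179.9, 0.0, 97.7]
ft_force: [-0.3, -0.2, 0.5]
finger_gap: 42.8
grip_force: 0.0
```

Call:
apply_moves --angular '[[0,0,0],[0,0,0],[0,0,0],[0,0,0],[0,0,0],[0,0,0],[0,0,0],[0,0,0]]' --travel '[[0,0,-0.7],[0,0,-0.7],[0,0,-0.7],[0,0,-0.6],[0,0,-0.3],[0,0,-0.24],[0,0,0],[0,0,0]]' --jaw '[0.5,0.5,0.5,0.5,0.5,0.5,0.5,0.5]'

```text
time: 2.85
tool_pos: [535.8, 467.8, 31.9]
tcp_rot: [179.9, -0.0, 97.6]
ft_force: [0.4, -0.2, 0.3]
finger_gap: 42.7
grip_force: 0.0
```

```bash
cat >> h.py <<'E'
def shot(r,name,fn,win):
    s=r.snapshot(name);x0,y0,x1,y1=win;k=min(800/(x1-x0),600/(y1-y0))
    cv2.imwrite('pics/'+fn+'.png',cv2.resize(s['color'][y0:y1,x0:x1,::-1],None,fx=k,fy=k,interpolation=cv2.INTER_CUBIC));print('scale',k);return s
E
python3 - <<'E'
from h import *
from bench import r
shot(r,'side','s1',(180,80,380,230))
E
```

```text
scale 4.0
```

View pics/s1.png

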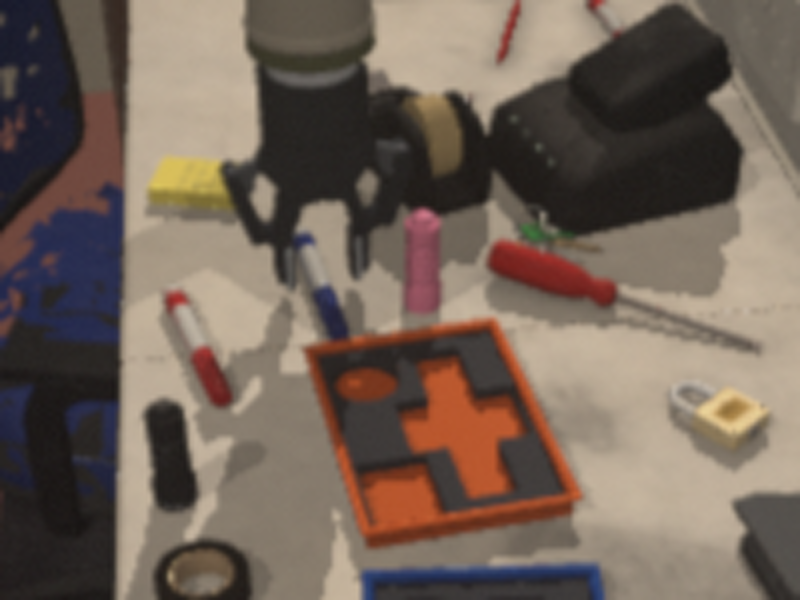

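The fingers straddle the blue marker, which lies around (318,280), so I'll close and lift.

Call:
apply_moves --angular '[[0,0,0],[0,0,0],[0,0,0],[0,0,0],[0,0,0],[0,0,0],[0,0,0],[0,0,0],[0,0,0]]' --travel '[[0,0,0],[0,0,0],[0,0,0],[0,0,0],[0,0,0],[0,0,0.5],[0,0,0.9],[0,0,0.9],[0,0,0.7]]' --jaw '[0.1,0.1,0.1,0.1,0.1,0.1,0.1,0.1,0.1]'

```text
time: 4.03
tool_pos: [535.6, 467.7, 153.9]
tcp_rot: [179.9, -0.1, 97.6]
ft_force: [0.9, 0.0, 0.0]
finger_gap: 15.6
grip_force: 29.3
```

Call:
apply_moves --angular '[[0,0,-0.11],[0,0,-0.11],[0,0,-0.11],[0,0,-0.11],[0,0,-0.11],[0,0,-0.11],[0,0,-0.11],[0,0,-0.11],[0,0,-0.11],[0,0,-0.11],[0,0,-0.11],[0,0,-0.11],[0,0,-0.11],[0,0,-0.11],[0,0,0],[0,0,0]]' --travel '[[0.142,-0.745,0],[0.142,-0.745,0],[0.142,-0.745,0],[0.142,-0.745,0],[0.142,-0.745,0],[0.142,-0.745,0],[0.142,-0.745,0],[0.142,-0.745,0],[0.142,-0.745,0],[0.142,-0.745,0],[0.142,-0.745,0],[0.142,-0.745,0],[0.142,-0.745,0],[0.142,-0.745,0],[0,0,0],[0,0,0]]' --jaw '[0.1,0.1,0.1,0.1,0.1,0.1,0.1,0.1,0.1,0.1,0.1,0.1,0.1,0.1,0.1,0.1]'

```text
time: 6.02
tool_pos: [614.7, 50.5, 151.3]
tcp_rot: [180.0, -0.0, 85.3]
ft_force: [0.1, 0.5, -0.9]
finger_gap: 15.5
grip_force: 29.3
```

```bash
python3 - <<'E'
from h import *
from bench import r
s=shot(r,'side','s2',(220,100,400,300))
E
```

```text
scale 3.0
```

View pics/s2.png

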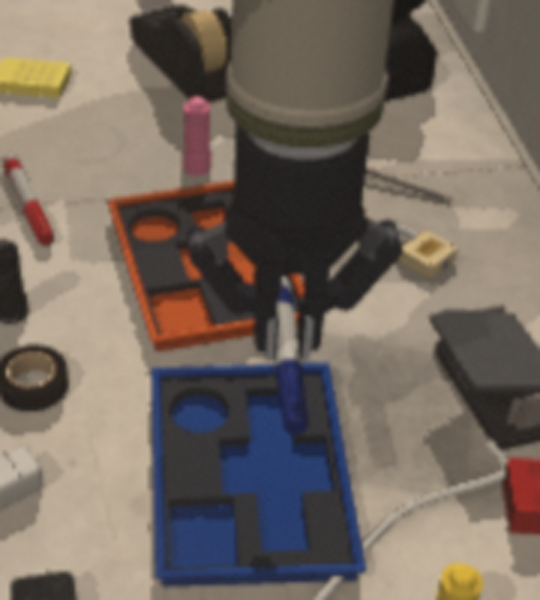

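The blue marker is held straight, with its body near (290,370) above the tray, so I'll lower it into the groove.

Call:
apply_moves --angular '[[0,0,0],[0,0,0],[0,0,0],[0,0,0],[0,0,0],[0,0,0],[0,0,0],[0,0,0],[0,0,0]]' --travel '[[0,0,-0.6],[0,0,-0.7],[0,0,-0.6],[0,0,-0.4],[0,0,-0.3],[0,0,-0.15],[0,0,-0.1],[0,0,0],[0,0,0]]' --jaw '[0.1,0.1,0.1,0.1,0.1,0.1,0.1,0.1,0.1]'

```text
time: 7.2
tool_pos: [615.1, 50.1, 37.3]
tcp_rot: [179.9, -0.0, 85.3]
ft_force: [0.0, -1.0, -0.4]
finger_gap: 15.5
grip_force: 29.3
```

Call:
apply_moves --angular '[[0,0,0],[0,0,0],[0,0,0],[0,0,0],[0,0,0],[0,0,0],[0,0,0],[0,0,0],[0,0,0]]' --travel '[[0,0,0],[0,0,0],[0,0,0],[0,0,0],[0,0,0.3],[0,0,0.7],[0,0,0.9],[0,0,0.95],[0,0,0]]' --jaw '[0.4,0.4,0.4,0.4,0.4,0.4,0.4,0.4,0.4]'

```text
time: 8.32
tool_pos: [617.7, 50.2, 156.4]
tcp_rot: [179.5, -0.0, 85.3]
ft_force: [0.1, 0.7, 0.7]
finger_gap: 34.2
grip_force: 0.0
```

Call:
apply_moves --angular '[[0,0,0.187],[0,0,0.187],[0,0,0.187],[0,0,0.187],[0,0,0.187],[0,0,0.187],[0,0,0.187],[0,0,0.187],[0,0,0.187],[0,0,0.187],[0,0,0.187],[0,0,0.187],[0,0,0],[0,0,0]]' --travel '[[-0.36,0.735,0],[-0.36,0.735,0],[-0.36,0.735,0],[-0.36,0.735,0],[-0.36,0.735,0],[-0.36,0.735,0],[-0.36,0.735,0],[-0.36,0.735,0],[-0.36,0.735,0],[-0.36,0.735,0],[-0.36,0.735,0],[-0.36,0.735,0],[0,0,0],[0,0,0]]' --jaw '[0.5,0.5,0.5,0.5,0.5,0.5,0.5,0.5,0.5,0.5,0.5,0.5,0.5,0.5]'

```text
time: 10.07
tool_pos: [441.8, 402.5, 150.2]
tcp_rot: [-180.0, 0.0, 103.2]
ft_force: [0.6, -0.6, -0.7]
finger_gap: 42.7
grip_force: 0.0
```

```bash
python3 - <<'E'
from h import *
from bench import r
s=shot(r,'top','t3',(260,160,400,260))
print(r.sense()['tool_pos'],r.sense()['tcp_rot'])
E
```

```text
scale 5.714285714285714
[442.06055735 402.16361548 150.34479946] [-1.79972905e+02  3.74827103e-02  1.03198255e+02]
```

View pics/t3.png

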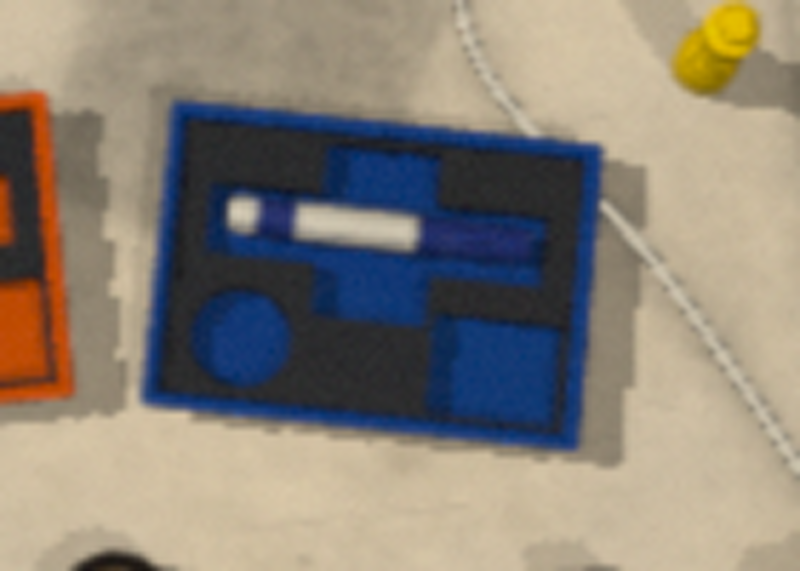

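The blue marker lies in its groove, spanning (225,212) to (540,245). Next is the red marker: lower 120 mm, close and lift.

Call:
apply_moves --angular '[[0,0,0],[0,0,0],[0,0,0],[0,0,0],[0,0,0],[0,0,0],[0,0,0],[0,0,0],[0,0,0],[0,0,0],[0,0,0],[0,0,0],[0,0,0],[0,0,0],[0,0,0],[0,0,0],[0,0,0]]' --travel '[[0,0,-0.7],[0,0,-0.7],[0,0,-0.6],[0,0,-0.5],[0,0,-0.3],[0,0,-0.2],[0,0,0],[0,0,0],[0,0,0],[0,0,0],[0,0,0],[0,0,0],[0,0,0.5],[0,0,0.9],[0,0,0.9],[0,0,0.7],[0,0,0]]' --jaw '[0.5,0.5,0.5,0.5,0.5,0.5,0.5,0.1,0.1,0.1,0.1,0.1,0.1,0.1,0.1,0.1,0.1]'

```text
time: 12.25
tool_pos: [443.6, 404.3, 155.1]
tcp_rot: [179.7, -0.2, 103.2]
ft_force: [-0.3, 1.7, -0.1]
finger_gap: 15.4
grip_force: 29.4
```

Call:
apply_moves --angular '[[0,0,-0.108],[0,0,-0.108],[0,0,-0.108],[0,0,-0.108],[0,0,-0.108],[0,0,-0.108],[0,0,-0.108],[0,0,-0.108],[0,0,0],[0,0,0],[0,0,0],[0,0,0],[0,0,0],[0,0,0],[0,0,0],[0,0,0],[0,0,0],[0,0,0],[0,0,0]]' --travel '[[0.54,-0.35,0],[0.54,-0.35,0],[0.54,-0.35,0],[0.54,-0.35,0],[0.54,-0.35,0],[0.54,-0.35,0],[0.54,-0.35,0],[0.54,-0.35,0],[0,0,0],[0,0,0],[0,0,-0.6],[0,0,-0.7],[0,0,-0.6],[0,0,-0.4],[0,0,-0.3],[0,0,-0.15],[0,0,-0.1],[0,0,0],[0,0,0]]' --jaw '[0.1,0.1,0.1,0.1,0.1,0.1,0.1,0.1,0.1,0.1,0.1,0.1,0.1,0.1,0.1,0.1,0.1,0.1,0.1]'

```text
time: 14.62
tool_pos: [615.2, 291.1, 37.4]
tcp_rot: [179.9, -0.0, 96.3]
ft_force: [0.4, -0.2, 0.4]
finger_gap: 15.8
grip_force: 29.4
```

Call:
apply_moves --angular '[[0,0,0],[0,0,0],[0,0,0],[0,0,0],[0,0,0],[0,0,0],[0,0,0],[0,0,0],[0,0,0]]' --travel '[[0,0,0],[0,0,0],[0,0,0],[0,0,0],[0,0,0.3],[0,0,0.7],[0,0,0.9],[0,0,0.95],[0,0,0]]' --jaw '[0.4,0.4,0.4,0.4,0.4,0.4,0.4,0.4,0.4]'

```text
time: 15.75
tool_pos: [617.5, 292.0, 157.0]
tcp_rot: [179.5, -0.1, 96.3]
ft_force: [0.9, 0.0, -0.5]
finger_gap: 34.4
grip_force: 0.0
```

Call:
apply_moves --angular '[[0,0,-0.628],[0,0,-0.628],[0,0,-0.628],[0,0,-0.628],[0,0,-0.628],[0,0,-0.628],[0,0,-0.628],[0,0,-0.628],[0,0,-0.628],[0,0,-0.628],[0,0,-0.628],[0,0,-0.628],[0,0,-0.628],[0,0,-0.628],[0,0,0],[0,0,0]]' --travel '[[-0.343,-0.4095,0],[-0.343,-0.4095,0],[-0.343,-0.4095,0],[-0.343,-0.4095,0],[-0.343,-0.4095,0],[-0.343,-0.4095,0],[-0.343,-0.4095,0],[-0.343,-0.4095,0],[-0.343,-0.4095,0],[-0.343,-0.4095,0],[-0.343,-0.4095,0],[-0.343,-0.4095,0],[-0.343,-0.4095,0],[-0.343,-0.4095,0],[0,0,0],[0,0,0]]' --jaw '[0.65,0.65,0.65,0.65,0.65,0.65,0.65,0.65,0.65,0.65,0.65,0.65,0.65,0.65,0.65,0.65]'

```text
time: 17.75
tool_pos: [422.9, 61.9, 150.8]
tcp_rot: [-180.0, -0.0, 26.1]
ft_force: [0.5, -0.6, 0.1]
finger_gap: 55.6
grip_force: 0.0
```

Call:
apply_moves --angular '[[0,0,0],[0,0,0],[0,0,0],[0,0,0],[0,0,0],[0,0,0],[0,0,0]]' --travel '[[0,0,-0.7],[0,0,-0.7],[0,0,-0.6],[0,0,-0.4],[0,0,-0.1],[0,0,0],[0,0,0]]' --jaw '[0.65,0.65,0.65,0.65,0.65,0.65,0.65]'

```text
time: 18.62
tool_pos: [423.5, 61.7, 51.7]
tcp_rot: [180.0, -0.1, 26.0]
ft_force: [0.6, 0.3, -0.7]
finger_gap: 55.4
grip_force: 0.0
```

```bash
python3 - <<'E'
from h import *
from bench import r
s=shot(r,'side','s4',(190,140,340,330))
E
```

```text
scale 3.1578947368421053
```

View pics/s4.png

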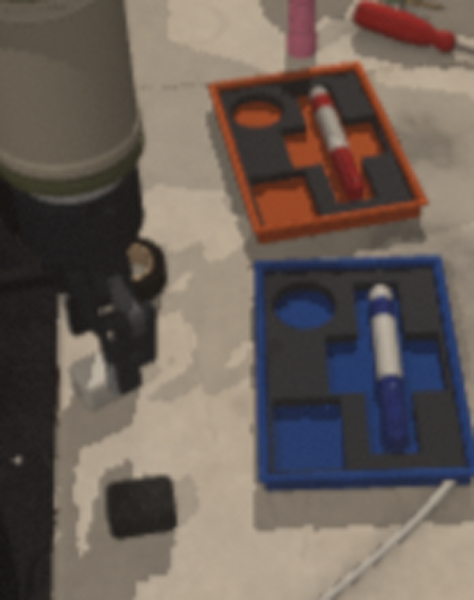

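Both markers sit in their grooves, and the gripper is over the white charger at (95,385). I'll descend the last 16 mm, close and lift.

Call:
apply_moves --angular '[[0,0,0],[0,0,0],[0,0,0],[0,0,0],[0,0,0],[0,0,0],[0,0,0],[0,0,0],[0,0,0],[0,0,0],[0,0,0],[0,0,0],[0,0,0]]' --travel '[[0,0,-0.2],[0,0,-0.18],[0,0,0],[0,0,0],[0,0,0],[0,0,0],[0,0,0],[0,0,0],[0,0,0.3],[0,0,0.9],[0,0,0.9],[0,0,0.78],[0,0,0]]' --jaw '[0.65,0.65,0.65,0.1,0.1,0.1,0.1,0.1,0.1,0.1,0.1,0.1,0.1]'

```text
time: 20.3
tool_pos: [424.7, 61.7, 154.3]
tcp_rot: [179.9, -0.3, 26.0]
ft_force: [-0.3, 0.1, -0.9]
finger_gap: 28.8
grip_force: 30.0
```

Call:
apply_moves --angular '[[0,0,0.741],[0,0,0.741],[0,0,0.741],[0,0,0.741],[0,0,0.741],[0,0,0.741],[0,0,0.741],[0,0,0.741],[0,0,0.741],[0,0,0.741],[0,0,0],[0,0,0],[0,0,-0.6],[0,0,-0.7],[0,0,-0.6],[0,0,-0.4],[0,0,-0.25],[0,0,0],[0,0,0]]' --travel '[[0.334,-0.162,0],[0.334,-0.162,0],[0.334,-0.162,0],[0.334,-0.162,0],[0.334,-0.162,0],[0.334,-0.162,0],[0.334,-0.162,0],[0.334,-0.162,0],[0.334,-0.162,0],[0.334,-0.162,0],[0,0,0],[0,0,0],[0,0,0],[0,0,0],[0,0,0],[0,0,0],[0,0,0],[0,0,0],[0,0,0]]' --jaw '[0.1,0.1,0.1,0.1,0.1,0.1,0.1,0.1,0.1,0.1,0.1,0.1,0.1,0.1,0.1,0.1,0.1,0.1,0.1]'

```text
time: 22.68
tool_pos: [556.1, -3.1, 150.7]
tcp_rot: [-180.0, 0.0, 64.9]
ft_force: [0.5, 0.6, -0.6]
finger_gap: 29.2
grip_force: 30.0
```

I put the descent numbers in the turn column by mistake, which only turned the tool by -20.4° in the air. I'll turn it back and then lower.

Call:
apply_moves --angular '[[0,0,0.85],[0,0,0.85],[0,0,0.85],[0,0,0],[0,0,0],[0,0,0],[0,0,0],[0,0,0],[0,0,0],[0,0,0],[0,0,0],[0,0,0]]' --travel '[[0,0,0],[0,0,0],[0,0,0],[0,0,0],[0,0,-0.6],[0,0,-0.7],[0,0,-0.6],[0,0,-0.4],[0,0,-0.3],[0,0,-0.13],[0,0,0],[0,0,0]]' --jaw '[0.1,0.1,0.1,0.1,0.1,0.1,0.1,0.1,0.1,0.1,0.1,0.1]'

```text
time: 24.18
tool_pos: [556.9, -3.2, 42.3]
tcp_rot: [179.9, 0.0, 85.3]
ft_force: [0.9, -0.2, -0.2]
finger_gap: 29.3
grip_force: 30.0
```

```bash
python3 - <<'E'
from h import *
from bench import r
s=shot(r,'side','s5',(240,180,390,310))
E
```

```text
scale 4.615384615384615
```

View pics/s5.png

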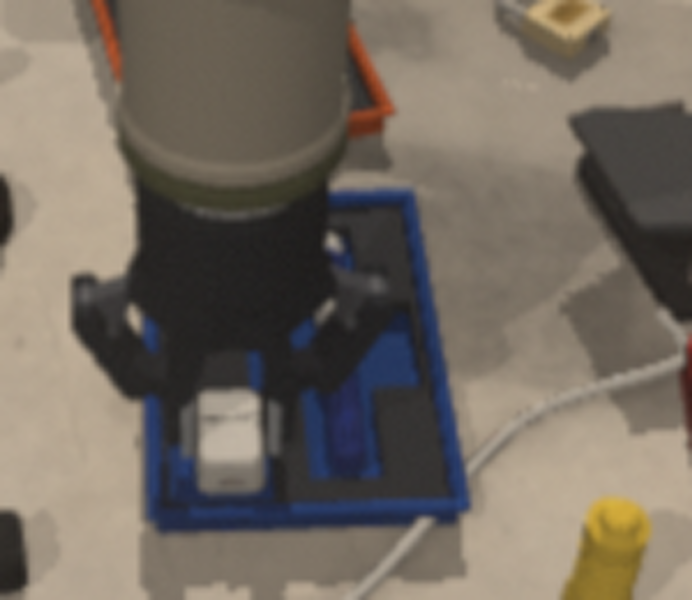

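The white charger, near (230,440), is in its pocket between the fingers. I'll release it, rise and go over the black charger.

Call:
apply_moves --angular '[[0,0,0],[0,0,0],[0,0,0],[0,0,0],[0,0,0],[0,0,0],[0,0,0],[0,0,0],[0,0,0]]' --travel '[[0,0,0],[0,0,0],[0,0,0],[0,0,0],[0,0,0.3],[0,0,0.7],[0,0,0.9],[0,0,0.83],[0,0,0]]' --jaw '[0.47,0.47,0.47,0.47,0.47,0.47,0.47,0.47,0.47]'

```text
time: 25.35
tool_pos: [558.8, -3.4, 155.5]
tcp_rot: [179.6, 0.0, 85.3]
ft_force: [0.4, -0.3, 0.1]
finger_gap: 39.7
grip_force: 0.0
```

Call:
apply_moves --angular '[[0,0,-0.7915],[0,0,-0.7915],[0,0,-0.7915],[0,0,-0.7915],[0,0,-0.7915],[0,0,-0.7915],[0,0,-0.7915],[0,0,-0.7915],[0,0,-0.7915],[0,0,-0.7915],[0,0,-0.7915],[0,0,-0.7915],[0,0,-0.7915],[0,0,0],[0,0,0]]' --travel '[[-0.218,-0.0775,0],[-0.218,-0.0775,0],[-0.218,-0.0775,0],[-0.218,-0.0775,0],[-0.218,-0.0775,0],[-0.218,-0.0775,0],[-0.218,-0.0775,0],[-0.218,-0.0775,0],[-0.218,-0.0775,0],[-0.218,-0.0775,0],[-0.218,-0.0775,0],[-0.218,-0.0775,0],[-0.218,-0.0775,0],[0,0,0],[0,0,0]]' --jaw '[0.65,0.65,0.65,0.65,0.65,0.65,0.65,0.65,0.65,0.65,0.65,0.65,0.65,0.65,0.65]'

```text
time: 27.22
tool_pos: [442.9, -43.4, 150.6]
tcp_rot: [-180.0, 0.0, 3.1]
ft_force: [0.3, -0.3, 0.5]
finger_gap: 55.5
grip_force: 0.0
```

Now pick up the black charger with the same descent of 2.88 units.

Call:
apply_moves --angular '[[0,0,0],[0,0,0],[0,0,0],[0,0,0],[0,0,0],[0,0,0],[0,0,0],[0,0,0],[0,0,0],[0,0,0],[0,0,0],[0,0,0],[0,0,0],[0,0,0],[0,0,0],[0,0,0],[0,0,0],[0,0,0]]' --travel '[[0,0,-0.7],[0,0,-0.7],[0,0,-0.6],[0,0,-0.4],[0,0,-0.3],[0,0,-0.18],[0,0,0],[0,0,0],[0,0,0],[0,0,0],[0,0,0],[0,0,0],[0,0,0],[0,0,0.3],[0,0,0.9],[0,0,0.9],[0,0,0.78],[0,0,0]]' --jaw '[0.65,0.65,0.65,0.65,0.65,0.65,0.65,0.1,0.1,0.1,0.1,0.1,0.1,0.1,0.1,0.1,0.1,0.1]'

```text
time: 29.48
tool_pos: [444.8, -43.9, 154.2]
tcp_rot: [179.9, -0.3, 3.0]
ft_force: [-0.3, -0.3, -0.7]
finger_gap: 28.8
grip_force: 30.1
```

Call:
apply_moves --angular '[[0,0,0.73],[0,0,0.73],[0,0,0.73],[0,0,0.73],[0,0,0.73],[0,0,0.73],[0,0,0.73],[0,0,0.73],[0,0,0.73],[0,0,0.73],[0,0,0.73],[0,0,0.73],[0,0,0.73],[0,0,0.73],[0,0,0.73],[0,0,0.73],[0,0,0],[0,0,0]]' --travel '[[0.195,0.423,0],[0.195,0.423,0],[0.195,0.423,0],[0.195,0.423,0],[0.195,0.423,0],[0.195,0.423,0],[0.195,0.423,0],[0.195,0.423,0],[0.195,0.423,0],[0.195,0.423,0],[0.195,0.423,0],[0.195,0.423,0],[0.195,0.423,0],[0.195,0.423,0],[0.195,0.423,0],[0.195,0.423,0],[0,0,0],[0,0,0]]' --jaw '[0.1,0.1,0.1,0.1,0.1,0.1,0.1,0.1,0.1,0.1,0.1,0.1,0.1,0.1,0.1,0.1,0.1,0.1]'

```text
time: 31.72
tool_pos: [566.9, 226.7, 149.8]
tcp_rot: [-179.9, 0.0, 96.3]
ft_force: [-0.3, -0.3, -0.8]
finger_gap: 29.3
grip_force: 30.1
```

Call:
apply_moves --angular '[[0,0,0],[0,0,0],[0,0,0],[0,0,0],[0,0,0],[0,0,0],[0,0,0],[0,0,0]]' --travel '[[0,0,-0.6],[0,0,-0.7],[0,0,-0.6],[0,0,-0.4],[0,0,-0.3],[0,0,-0.13],[0,0,0],[0,0,0]]' --jaw '[0.1,0.1,0.1,0.1,0.1,0.1,0.1,0.1]'

```text
time: 32.72
tool_pos: [568.3, 227.5, 42.4]
tcp_rot: [179.9, -0.0, 96.4]
ft_force: [-0.5, 0.8, -0.9]
finger_gap: 29.3
grip_force: 30.1
```

```bash
python3 - <<'E'
from h import *
from bench import r
s=shot(r,'side','s6',(210,120,390,310))
E
```

```text
scale 3.1578947368421053
```

View pics/s6.png

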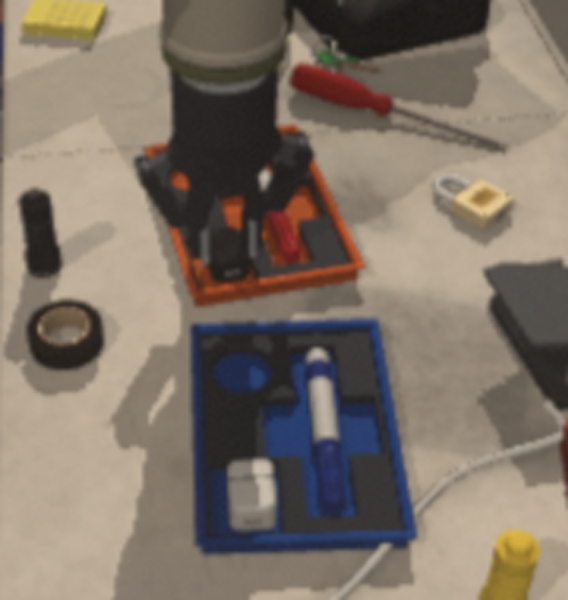

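The white charger is in its pocket at (250,495) and the black one is at (230,250) in the orange tray. I'll release it, rise and go to the torch.

Call:
apply_moves --angular '[[0,0,0],[0,0,0],[0,0,0],[0,0,0],[0,0,0],[0,0,0],[0,0,0],[0,0,0],[0,0,0],[0,0,0],[0,0,0],[0,0,0],[0,0,0],[0,0,0],[0,0,0],[0,0,0],[0,0,0],[0,0,0]]' --travel '[[0,0,0],[0,0,0],[0,0,0],[0,0,0],[0,0,0.3],[0,0,0.7],[0,0,0.9],[0,0,0.83],[0,0,0],[-0.51,0.084,0],[-0.51,0.084,0],[-0.51,0.084,0],[-0.51,0.084,0],[-0.51,0.084,0],[-0.51,0.084,0],[-0.51,0.084,0],[0,0,0],[0,0,0]]' --jaw '[0.47,0.47,0.47,0.47,0.47,0.47,0.47,0.47,0.6,0.6,0.6,0.6,0.6,0.6,0.6,0.6,0.6,0.6]'

```text
time: 35.02
tool_pos: [425.2, 250.7, 150.7]
tcp_rot: [180.0, 0.0, 96.4]
ft_force: [0.2, -0.6, -0.2]
finger_gap: 51.3
grip_force: 0.0
```

Call:
apply_moves --angular '[[0,0,0],[0,0,0],[0,0,0],[0,0,0],[0,0,0],[0,0,0],[0,0,0]]' --travel '[[0,0,-0.4],[0,0,-0.6],[0,0,-0.6],[0,0,-0.5],[0,0,-0.26],[0,0,0],[0,0,0]]' --jaw '[0.6,0.6,0.6,0.6,0.6,0.6,0.6]'

```text
time: 35.9
tool_pos: [425.4, 250.9, 56.9]
tcp_rot: [179.9, -0.0, 96.4]
ft_force: [-1.1, 0.5, 0.3]
finger_gap: 51.2
grip_force: 0.0
```

```bash
python3 - <<'E'
from h import *
from bench import r
s=shot(r,'side','s7',(180,120,330,250))
E
```

```text
scale 4.615384615384615
```

View pics/s7.png

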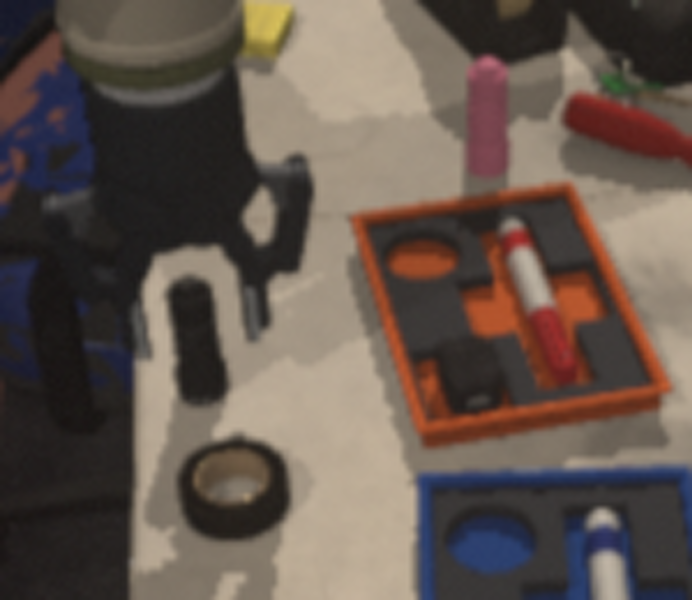

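The torch is between the fingers, about 3 mm towards -x. I'll shift 3 mm, close and lift.

Call:
apply_moves --angular '[[0,0,0],[0,0,0],[0,0,0],[0,0,0],[0,0,0],[0,0,0],[0,0,0],[0,0,0],[0,0,0],[0,0,0],[0,0,0],[0,0,0]]' --travel '[[-0.07,0,0],[0,0,0],[0,0,0],[0,0,0],[0,0,0],[0,0,0],[0,0,0],[0,0,0.3],[0,0,0.7],[0,0,0.7],[0,0,0.66],[0,0,0]]' --jaw '[0.6,0.1,0.1,0.1,0.1,0.1,0.1,0.1,0.1,0.1,0.1,0.1]'

```text
time: 37.45
tool_pos: [423.7, 251.5, 153.6]
tcp_rot: [179.7, -0.1, 96.4]
ft_force: [1.1, 0.4, -0.7]
finger_gap: 28.4
grip_force: 30.5
```

Call:
apply_moves --angular '[[0,0,0],[0,0,0],[0,0,0],[0,0,0],[0,0,0],[0,0,0],[0,0,0],[0,0,0],[0,0,0],[0,0,0]]' --travel '[[0.419,0.281,0],[0.419,0.281,0],[0.419,0.281,0],[0.419,0.281,0],[0.419,0.281,0],[0.419,0.281,0],[0.419,0.281,0],[0.419,0.281,0],[0,0,0],[0,0,0]]' --jaw '[0.1,0.1,0.1,0.1,0.1,0.1,0.1,0.1,0.1,0.1]'

```text
time: 38.7
tool_pos: [555.2, 340.1, 149.5]
tcp_rot: [-179.9, 0.0, 96.4]
ft_force: [-0.7, -0.6, -0.3]
finger_gap: 28.2
grip_force: 30.5
```

```bash
python3 - <<'E'
from h import *
from bench import r
s=shot(r,'side','s8',(220,80,370,230))
print(proj(s,[556,341,98-4]),proj(s,[556,341,170-4]))
E
```

```text
scale 4.0
(np.float64(270.67273052657896), np.float64(148.96828758969272)) (np.float64(269.93232896343824), np.float64(124.39774389184927))
```

View pics/s8.png

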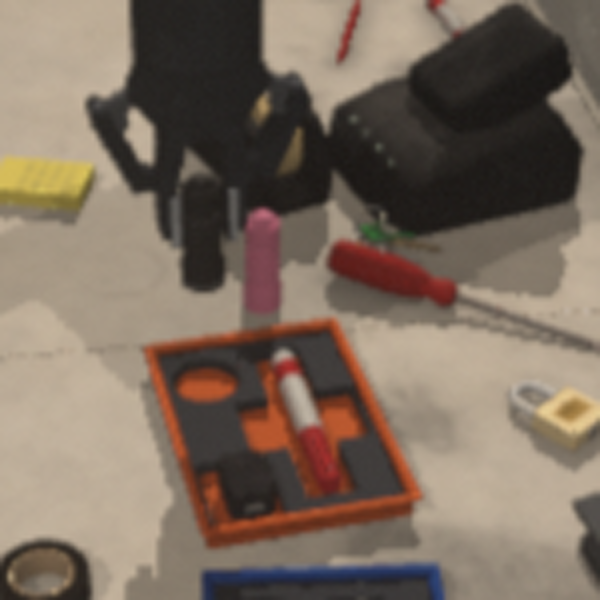

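The torch hangs vertical, from (203,180) to (203,285), on the expected pixels. I'll lower it into the well.

Call:
apply_moves --angular '[[0,0,0],[0,0,0],[0,0,0],[0,0,0],[0,0,0],[0,0,0],[0,0,0],[0,0,0]]' --travel '[[0,0,-0.4],[0,0,-0.6],[0,0,-0.6],[0,0,-0.3],[0,0,-0.2],[0,0,-0.12],[0,0,0],[0,0,0]]' --jaw '[0.1,0.1,0.1,0.1,0.1,0.1,0.1,0.1]'

```text
time: 39.75
tool_pos: [556.6, 340.9, 62.7]
tcp_rot: [179.9, -0.0, 96.4]
ft_force: [0.2, -0.8, -1.4]
finger_gap: 28.0
grip_force: 30.5
```

```bash
python3 - <<'E'
from h import *
from bench import r
s=shot(r,'side','s9',(240,130,340,230))
E
```

```text
scale 6.0
```

View pics/s9.png

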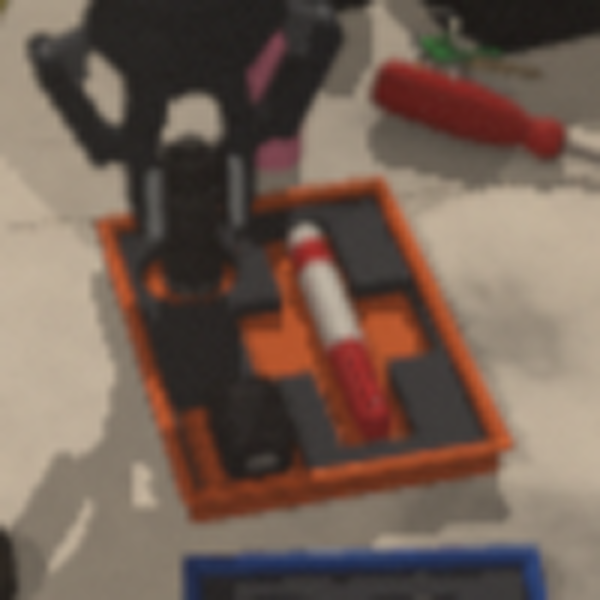

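The torch is in the well. I'll release it, rise and clear the view.

Call:
apply_moves --angular '[[0,0,0],[0,0,0],[0,0,0],[0,0,0],[0,0,0],[0,0,0],[0,0,0],[0,0,0],[0,0,0],[0,0,0],[0,0,0],[0,0,0],[0,0,0],[0,0,0],[0,0,0],[0,0,0],[0,0,0]]' --travel '[[0,0,0],[0,0,0],[0,0,0],[0,0,0],[0,0,0],[0,0,0.3],[0,0,0.7],[0,0,0.9],[0,0,0.9],[0,0,0.6],[-0.5,0.7,0],[-0.5,0.7,0],[-0.5,0.7,0],[-0.5,0.7,0],[-0.5,0.7,0],[0,0,0],[0,0,0]]' --jaw '[0.36,0.4,0.44,0.48,0.48,0.48,0.48,0.48,0.48,0.48,0.48,0.48,0.48,0.48,0.48,0.48,0.48]'

```text
time: 41.92
tool_pos: [456.4, 480.5, 198.5]
tcp_rot: [180.0, 0.0, 96.4]
ft_force: [0.8, -0.8, -0.3]
finger_gap: 41.0
grip_force: 0.0
```

```bash
python3 - <<'E'
from h import *
from bench import r
s=r.snapshot('top');t=r.snapshot('side')
a=cv2.resize(s['color'][170:290,180:430,::-1],(800,384),interpolation=cv2.INTER_CUBIC)
b=cv2.resize(t['color'][150:300,210:350,::-1],(560,600),interpolation=cv2.INTER_CUBIC)
b=cv2.resize(b,(201,216));  # overview
c=cv2.resize(t['color'][150:225,250:340,::-1],(259,216),interpolation=cv2.INTER_CUBIC)
d=cv2.resize(t['color'][215:300,260:350,::-1],(229,216),interpolation=cv2.INTER_CUBIC)
row=np.zeros((216,800,3),np.uint8);x=0
for q in(b,c,d):row[:,x:x+q.shape[1]]=q;x+=q.shape[1]+5
cv2.imwrite('pics/end.png',np.vstack([a,row]))
E
```

```text
(no output)
```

View pics/end.png

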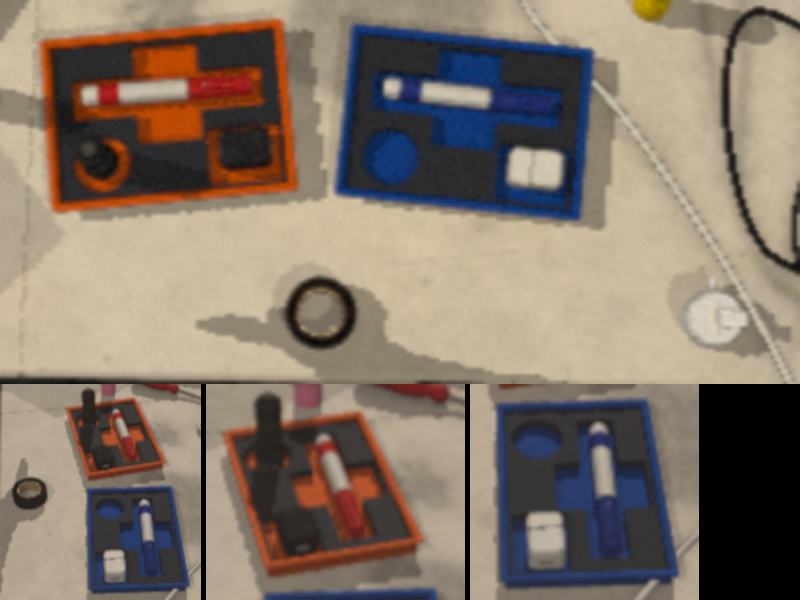

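```bash
python3 - <<'E'
from h import *
from bench import r
s=pickle.load(open('top0.pkl','rb'))
def loc(u,v,z,c,a):
    p=ray(s,(u+.5)/3.2-.5+180,(v+.5)/3.2-.5+170,z)[:2]-c;a=np.radians(a)
    return (np.array([[np.cos(a),np.sin(a)],[-np.sin(a),np.cos(a)]])@p).round(1)
O=(596,289),6.4;B=(595.8,52.3),-4.7
print('bch',loc(245,147,26,*O),'wch',loc(536,168,26,*B),'torch',loc(96,152,80,*O),'rm',loc(168,91,13,*O),'bm',loc(472,96,13,*B))
E
```

```text
bch [-33.  -58.8] wch [-33.4 -58.4] torch [-35.   52.2] rm [19.9 -0.7] bm [21.5 -4. ]
```

All five measure within tolerance, so I'll hand the job in.

```bash
python3 -c "
from bench import r
print(r.hand_in())"
```

```text
the job is handed in; nothing more can be done
None
```

I placed all five items in their cut-outs and handed the job in at about 42 s. In the last pictures each centre measured within 5 mm of its cut-out's centre, and the tally counter and tape were left untouched; the hand-in gave no verdict.

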